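# Load two relays into a spring-fed magazine

### The arm

A 6-joint arm with a two-finger parallel gripper is mounted at the origin on the work surface. World frame = base frame: x ahead of the robot, y to its left, z up, the work surface at z = 0. Lengths are in mm, angles in degrees, forces in N, time in s.
With the tool pointing down it reaches from about 300 to 850 mm from the base axis. Payload 4.2 kg.
Tool frame: the origin (TCP) lies at the very end of the fingers, on their centre line; the grasp point (between the pads) lies 19 mm behind it; z points along the fingers, y is the line along which they close (so a half turn about z gives the same grasp; the last joint's range is limited). The gripper opens to 91 mm and grips with 3 to 60 N. Pads are 32 mm wide; open, the fingers measure 118 mm over their backs; the gripper's body (76 mm by 178 mm) begins 60 mm behind the grasp point.
Start: joints at [-76.719, 18.312, 89.639, -0, 72.044, -1.146], TCP at [143.262, -556.883, 213.976] pointing down, gripper open.
Joint ranges: [-177.97, 177.97], [-48.28, 115.42], [12.27, 149.76], [-77.06, 257.06], [2.81, 150.46], [-146.56, 146.56]. Speed limits (degrees/s): [147.25, 147.25, 180, 180, 180, 180].

### API

Orientations are given as [roll, pitch, yaw] about the fixed x, y, z axes, in that order (R = Rz(yaw) Ry(pitch) Rx(roll)).
In Python, from workcell import * gives the robot as it stands.
- The arm moves only by the tool move_arm, never from a script. Its argument "motion" is a list of rows, each a list of 3 entries, a list of its own where there are three numbers: the finger opening in mm, from 0 to 91.2, then the shift along the world's x, y, z in units of 25 mm (1.0 is 25 mm), then the turn, a rotation vector about the world's x, y, z in units of 4 degrees (1.0 is 4 degrees). In form: [[grip, [x, y, z], [ax, ay, az]], ...]. A call has 1 to 20 rows; each row shifts and turns the commanded pose from where the row before left it; what a row does not reach is not made up. A row lasts 1/12 s, in which the tool goes at most 41.7 mm and 7.16 degrees, less where a joint would pass 70% of its speed; a pose out of reach is approached as far as the arm can. A call with a number of a shift or a turn outside -1 to 1 is refused whole. A call with a gripper value outside its range is refused whole. The fingers move at their own pace and stop on an object; "grip_force" is the grip in N (left out, the last holds). Time passes only in rows, so rows that do not move let the fingers close. It gives the time, the measured TCP pose, the force, the opening and the grip force at its end, in the units of the state.
- state(): the state, without advancing time (a new reading comes with each control period).
- grab_frame(name): name is "side" or "top"; returns the picture (384x512x3 uint8, blue, green, red); there is no depth.
- camera_info(name): a dict with "fx", "fy", "cx", "cy" (pixels), "rvec" (rotation vector, rad) and "tvec" (3), from world to camera coordinates, as OpenCV has them. Camera axes: x right, y down, z forward; pixel columns grow to the right and rows downward; lengths in mm; the calibration is good to about 2 mm. A picture is of the moment at which its call begins. camera_info takes no time and is no camera call.
- job_done(): hands the job in; it is judged then, once.
The state is a dict: "time_s": time; "qpos": joint angles; "qvel": joint speeds; "effort": joint torques, N m; "ee_pos": TCP position; "ee_rot": TCP orientation; "force": force on the tool from outside, world axes, zero at the start; "torque": the same for the moment, N m; "gripper_width": finger opening in mm; "gripper_force": force on a finger pad.
Only numpy, scipy, OpenCV 4.12 (cv2) and the standard library are available. Lean on these libraries where they do the work, as an engineer would, in place of code of your own. Each camera call takes 0.05 s, during which the arm holds its last target. There are 200 camera calls.

### The job

Load the relay feed magazine: pull its sprung follower back by the red knob until it stays back on its catch, without wrenching it against the stop just behind the catch, stand both orange relays upright in the open track, one behind the other, then press the yellow button fully so that the follower closes on them and keeps both against the end stop. Place the relays gently, keep them upright, and leave the solder spool, the black case shell and the screwdriver where they are.

Things in the scene. Friction and masses are not known exactly. Their poses are not given: they have to be found in the camera images.
- feeder: Relay feed magazine, fixed: grey base 244 x 50 mm, 12 mm thick, with a straight track on top. Origin on the bench under the inner face of the end stop, mid-track; x runs along the track, away from the end stop (the way the follower is pulled), z up. Track floor at z = 12 mm, 23 mm wide between aluminium walls 5 mm thick, tops at z = 20 mm, from x = -8 to 154 mm.
- end_stop (a point): Top of the inner face of the dark steel end stop (33 mm wide, x = -8 to 0 mm, top at z = 38 mm, in the feeder frame); the relays are to end up against it. At the track's other end a grey spring housing stands at x = 157 to 185 mm, 46 mm wide, top at z = 36 mm.
- follower (a joint): Travel of the sprung follower, m: the gap between its face and the end stop (0 = touching). Spring back towards 0: 5 N at 0, 0.8 N more per 10 mm, plus drag of 50 N per m/s. A catch inside the base holds it somewhere from 70 to 100 mm; the setting differs each time, unseen and unmeasured. A hard stop lies 3 mm past the catch. Closed on both relays it reads about 0.056.
- follower_face (a point): Top of the front face of the follower, a green block 46 mm long, 19 mm wide, top at z = 36 mm in the feeder frame. Pulling it over the catch adds up to 6 N over the last 18 mm and dips the yellow button 4 mm; then it clicks, the button springs up, and the follower stays back when let go. Let go sooner, it returns to 0.
- follower_knob (a point): Centre of the grip of the red upright knob on the follower, a cylinder 18 mm in diameter, from z = 36 to 70 mm in the feeder frame (this point at 55 mm); it moves with the follower, 30 mm behind its face.
- release_button (a joint): Travel of the yellow release button, in m: 0 = up, 0.007 = fully down; it needs about 2 N to start and 4 N at the bottom, plus up to 3 N while the catch carries the follower. Pressed more than 4 to 5 mm, the catch lets the follower go. It springs up when released.
- button_top (a point): Centre of the top of the yellow round release button, 20 mm in diameter, on the feeder's axis 37 mm beyond the end stop face (x = -37 mm), top at z = 35 mm when up; its black housing is 26 mm in diameter, top at z = 24 mm. It is pressed straight down.
- relay_a_center (a point): Centre of a loose orange plug-in relay, an upright block 28 mm long (its x), 21 mm wide (its y), 36 mm tall, 25 to 50 g, at first standing on the bench (this point 18 mm above its underside). In the track its long side lies along the track, either way round, and its underside on the track floor.
- relay_b_center (a point): Centre of the second, identical relay. Either relay may stand in front.
- spool: White solder spool, 52 mm in diameter, 38 mm tall, standing; origin at its underside. Not to be disturbed.
- shell: Black open case shell, 110 x 80 x 24 mm; origin at the centre of its underside. Not to be disturbed.
- driver: Screwdriver with orange handle, lying along its x; about 0.2 m long. Not to be disturbed.
There are look-alikes about, which are no part of the job. Leave any green or turquoise look-alike of the part that bears relay_a_center alone.

How it is judged:
By the outcome, as a careful person would: the job done as asked, in the order asked, and still so for the second after the job is handed in, with the robot touching nothing.
It also fails if it takes over 72 s, if anything falls off the work surface, if the arm or the gripper's body presses on something with over 40 N, if the wrist force passes 120 N, or if a joint passes its speed limit or range.

## Working session

There is one attempt and no reset: what is moved stays moved. The work goes in short steps, Python scripts to look and compute and a tool call to move; the robot and the scene stay as the last step left them, time stands still between calls to the robot, and variables do not carry over. Pictures are saved under pics/ and viewed, at most 10 in all, crops included, and the job is handed in when it is done.

Besides the shell and the picture viewer there is one more tool, called after ">>>" as name(argument=value, ...), one argument or row to a line, values as JSON. move_arm: Moves the arm, as the interface text tells. Shifts and turns lie within -1 to 1; 1 stands for 25 mm of shift or 4 degrees of turn. Its arguments: {"type":"object","properties":{"motion":{"type":"array","items":{"type":"array"}},"grip_force":{"type":"number"}},"required":["motion"]}

```bash
mkdir -p pics
cat > h.py <<'E'
from workcell import *
import numpy as np, cv2
def cam(n):
    c=camera_info(n); R,_=cv2.Rodrigues(np.array(c['rvec'],float)); t=np.array(c['tvec'],float).ravel()
    return c,R,t
def ray(n,u,v):
    c,R,t=cam(n); d=R.T@np.array([(u-c['cx'])/c['fx'],(v-c['cy'])/c['fy'],1.]); return -R.T@t,d
def onz(n,u,v,z):
    o,d=ray(n,u,v); return o+d*(z-o[2])/d[2]
def proj(n,p):
    c,R,t=cam(n); q=R@np.array(p,float)+t; return np.array([c['fx']*q[0]/q[2]+c['cx'],c['fy']*q[1]/q[2]+c['cy']])
E
python3 - <<'E'
from h import *
a=grab_frame("top");b=grab_frame("side")
cv2.imwrite("pics/top0.png",a);cv2.imwrite("pics/side0.png",b)
for n in("top","side"):print(n,ray(n,256,192),camera_info(n)['fx'])
print(state())
E
```

```text
top (array([ 406.9440825 , -116.5457498 ,  903.44653868]), array([ 0.22456309, -0.01679114, -0.97434979])) 374.13747007166575
side (array([167.40726679, 257.55991419, 632.5868277 ]), array([ 0.51532622, -0.47331562, -0.7144343 ])) 434.6717151425233
{'time_s': 0.1, 'qpos': array([-7.67186946e+01,  1.83480739e+01,  8.96970706e+01, -2.75114656e-04,
        7.20438817e+01, -1.14589813e+00]), 'qvel': array([ 0.03483133, -0.1158465 , -0.08952936, -0.01682587, -0.04245157,
       -0.08366476]), 'effort': array([ 1.31659399e-04, -4.13331771e+01, -2.32509291e+01,  7.28718191e-02,
        4.21630964e-02, -5.37451956e-05]), 'ee_pos': array([ 143.16135719, -556.44739236,  213.21928269]), 'ee_rot': array([-1.79910986e+02, -1.51884754e-03,  1.44272873e+01]), 'force': array([ 0.33615716, -0.25292365,  0.96090327]), 'torque': array([-0.00589207,  0.01870249,  0.00479485]), 'gripper_force': 0.0, 'gripper_width': 91.24410168833606}
```

View pics/top0.png

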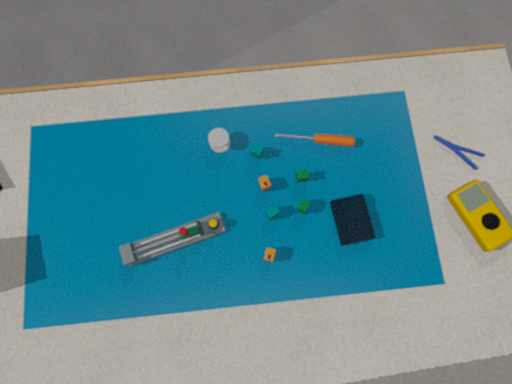

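View pics/side0.png

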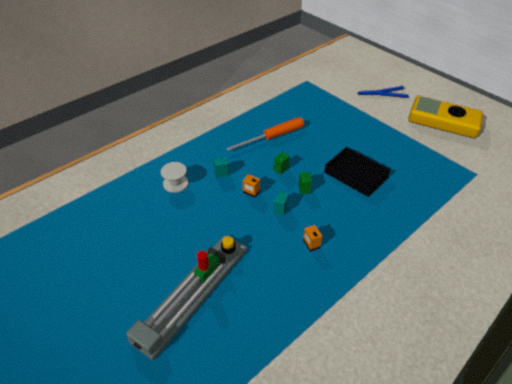

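Top view: the feeder runs from its button at (213,224) to the housing at (127,253), with the knob at (184,231). The orange relays are at (264,183) and (270,255). Next I'll measure and view enlarged crops.

```bash
cat > m.py <<'E'
from h import *
def masks(im):
    h=cv2.cvtColor(im,cv2.COLOR_BGR2HSV); H,S,V=cv2.split(h)
    return dict(orange=((H>=8)&(H<=19)&(S>150)&(V>120)),yellow=((H>=20)&(H<=32)&(S>150)&(V>110)),red=(((H<=5)|(H>=175))&(S>150)&(V>80)))
def blobs(im,c,mn=15):
    m=masks(im)[c].astype(np.uint8); m=cv2.morphologyEx(m,cv2.MORPH_CLOSE,np.ones((3,3),np.uint8))
    n,l,s,ce=cv2.connectedComponentsWithStats(m)
    return [(s[i,4],ce[i].round(1),s[i,:4],cv2.minAreaRect(np.argwhere(l==i)[:,::-1].astype(np.float32))) for i in range(1,n) if s[i,4]>=mn]
E
python3 - <<'E'
from m import *
a=cv2.imread("pics/top0.png");b=cv2.imread("pics/side0.png")
for n,im in(("top",a),("side",b)):
  for c in("orange","yellow","red"):
    for B in blobs(im,c): print(n,c,B[0],B[1],B[2],[np.round(x,1) for x in B[3]])
def crop(im,x,y,w,h,s): return cv2.resize(im[y:y+h,x:x+w],None,fx=s,fy=s,interpolation=cv2.INTER_CUBIC)
# relays 4 crops of 32x32 x8 -> 256
A=[crop(a,248,167,32,32,9),crop(a,254,239,32,32,9)];Bq=[crop(b,235,169,32,32,9),crop(b,298,221,32,32,9)]
cv2.imwrite("pics/rel0.png",np.vstack([np.hstack(A),np.hstack(Bq)]))
cv2.imwrite("pics/feed0.png",crop(a,112,205,124,68,6.4))
E
```

```text
top orange 318 [334.2 139.4] [315 135  39  11] [array([334. , 139.4]), array([38.6,  8.4]), np.float64(5.2)]
top orange 87 [264.4 182.1] [260 176  10  13] [array([264.3, 182. ]), array([11.,  8.]), np.float64(68.2)]
top orange 87 [269.6 254.2] [265 249  10  12] [array([269.6, 254.1]), array([ 7.5, 11.2]), np.float64(14.0)]
top yellow 1670 [482.1 220.7] [448 180  64  71] [array([481.3, 215.2]), array([71.6, 36.6]), np.float64(55.3)]
top yellow 57 [212.6 222.8] [209 219   8   9] [array([212.5, 223. ]), array([8., 7.]), np.float64(90.0)]
top red 40 [182.8 230.9] [180 228   7   7] [array([183., 231.]), array([6., 6.]), np.float64(90.0)]
side orange 15 [176.5 113.9] [171 112  11   5] [array([176., 114.]), array([ 1.3, 10.8]), np.float64(66.8)]
side orange 353 [283.7 127.4] [264 118  40  21] [array([283.8, 127.3]), array([ 9.2, 40.4]), np.float64(69.9)]
side orange 32 [120.7 140.3] [109 135  23  12] [array([120. , 140.5]), array([ 1.5, 24.6]), np.float64(64.7)]
side orange 33 [ 96.2 151.7] [ 86 147  22  11] [array([ 96.3, 151.6]), array([ 1.3, 23.3]), np.float64(63.4)]
side orange 116 [ 44.6 176.1] [ 11 158  74  34] [array([ 47.6, 174.7]), array([ 2.2, 80.1]), np.float64(65.2)]
side orange 166 [250.4 183.1] [244 175  15  20] [array([249.7, 184.1]), array([14., 17.]), np.float64(17.1)]
side orange 19 [  4.4 195.1] [  0 193  11   5] [array([  5. , 194.9]), array([ 1.7, 10.8]), np.float64(68.2)]
side orange 245 [312.8 236.4] [304 226  18  23] [array([312.4, 236.3]), array([20.6, 16.5]), np.float64(63.4)]
side yellow 1490 [448.7 119.4] [409  96  74  42] [array([445.9, 116.2]), array([72.3, 28.1]), np.float64(14.0)]
side yellow 103 [227.4 241.8] [222 237  12  11] [array([227.5, 242. ]), array([10., 11.]), np.float64(90.0)]
side red 165 [202.2 259.7] [197 251  11  19] [array([202., 260.]), array([18., 10.]), np.float64(90.0)]
```

View pics/rel0.png

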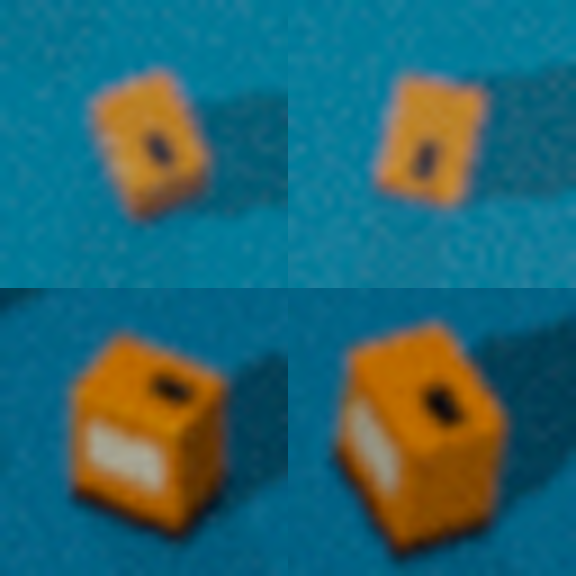

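View pics/feed0.png

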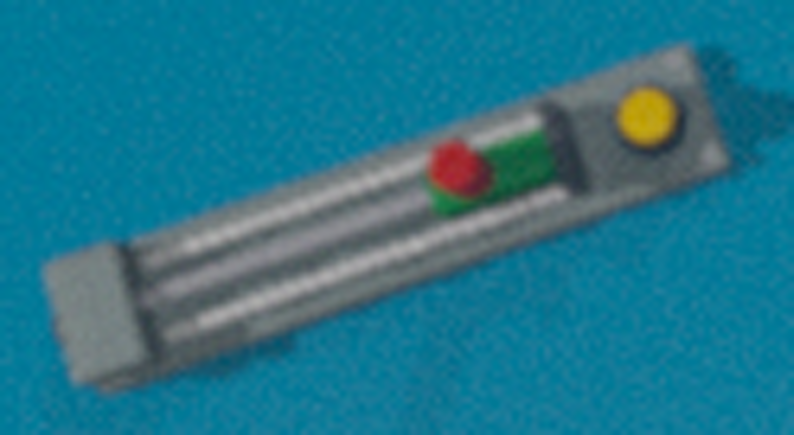

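The crops show relay A's top face in the top crop with corners near (92,103), (160,72), (205,152) and (133,190), and relay B upright as well. The follower sits at the end stop, with the button at crop (648,117). Next is a least-squares pose fit over these corners.

Run:
```python
from h import *
from scipy.optimize import least_squares
def un(p,s,ox,oy): return [((u+.5)/s-.5+ox,(v+.5)/s-.5+oy) for u,v in p]
def fit(obs,x0):
    def f(x):
        c,s=np.cos(x[2]),np.sin(x[2]); r=[]
        for n,P,uv in obs:
            r+=list(proj(n,[x[0]+c*P[0]-s*P[1],x[1]+s*P[0]+c*P[1],P[2]])-uv)
        return np.array(r)
    o=least_squares(f,x0,loss='soft_l1'); return o.x,f(o.x).reshape(-1,2)
def show(t,r): print(t,r[0][:2].round(1),np.degrees(r[0][2]).round(1)); print(r[1].round(1).tolist())
f=un([(688,42),(730,165),(42,265),(120,240),(78,383)],6.4,112,205)
# which side is y+? world dirs
btn=onz("top",212.6,222.8,35);kn=onz("top",182.8,230.9,70);print(btn,kn)
hs=[onz("top",*p,36) for p in f[2:]];print(np.round(hs,1)); bs=[onz("top",*p,12) for p in f[:2]];print(np.round(bs,1))
d=np.mean([hs[1],hs[2]],0)-btn; yaw=np.arctan2(d[1],d[0]); 
x=np.array([np.cos(yaw),np.sin(yaw)]); y=np.array([-x[1],x[0]])
s=lambda p:np.sign((p-btn)[:2]@y)
obs=[("top",(-37,0,35),(212.6,222.8)),("top",(30,0,70),(182.8,230.9)),
("top",(-59,s(bs[0])*25,12),f[0]),("top",(-59,s(bs[1])*25,12),f[1]),
("top",(185,s(hs[0])*23,36),f[2]),("top",(157,s(hs[1])*23,36),f[3]),("top",(185,s(hs[2])*23,36),f[4])]
show("feeder top",fit(obs,[*(btn[:2]+37*x),yaw]))
obs+=[("side",(-37,0,33),(227.4,241.8)),("side",(30,0,53),(202.2,259.7))]
show("feeder both",fit(obs,[*(btn[:2]+37*x),yaw]))
tA=un([(92,103),(160,72),(205,152),(133,190)],9,248,167)
sA=un([(75,97),(122,49),(225,92),(183,142)],9,235,169)
tB=un([(112,75),(199,90),(179,208),(90,185)],9,254,239)
sB=un([(62,64),(147,34),(215,124),(112,159)],9,298,221)
for nm,t,sd in(("A",tA,sA),("B",tB,sB)):
    for n,ps in(("top",t),("side",sd)):
        w=np.array([onz(n,*p,36)[:2] for p in ps]); e=w-np.roll(w,-1,0)
        ln=np.hypot(*e.T); k=[0,2] if ln[0]+ln[2]>ln[1]+ln[3] else [1,3]
        v=e[k[0]]-e[k[1]]; print(nm,n,w.mean(0).round(1),ln.round(1),"yaw",np.degrees(np.arctan2(v[1],v[0])).round(1))
print(onz("top",218.5,136,38),onz("top",349,219,20))
```

```text
[544.08129507 -23.11386764  35.        ] [527.2699754   40.62639605  70.        ]
[[512.8 197.   36. ]
 [518.9 168.9  36. ]
 [469.7 185.   36. ]]
[[574.4 -38.3  12. ]
 [526.4 -50.2  12. ]]
feeder top [535.6  12. ] 104.1
[[0.3, -0.3], [-0.2, -0.4], [0.3, 0.0], [0.5, 0.2], [-0.0, 0.0], [-0.4, -0.3], [-0.3, 0.7]]
feeder both [535.7  12.4] 104.1
[[0.1, -0.3], [-0.4, -0.5], [0.2, -0.0], [0.3, 0.2], [-0.2, -0.0], [-0.6, -0.3], [-0.5, 0.7], [0.3, -1.2], [0.4, 0.4]]
A top [ 632.1 -153.2] [20.1 25.1 21.8 26.2] yaw 20.4
A side [ 630.4 -154.8] [18.5 26.6 18.2 27.5] yaw 17.4
B top [ 458.6 -147.8] [22.5 30.1 23.3 28.3] yaw -16.9
B side [ 459.7 -147.4] [19.2 25.4 22.7 25. ] yaw -19.9
[756.59309353 -54.08913783  38.        ] [ 521.95456412 -345.55041941   20.        ]
```

>>> move_arm(
  motion=[
    [45, [0.64, 1, -0.1], [0, 0, 0.94]],
    [45, [0.64, 1, -0.1], [0, 0, 0.94]],
    [45, [0.64, 1, -0.1], [0, 0, 0.94]],
    [45, [0.64, 1, -0.1], [0, 0, 0.94]],
    [45, [0.64, 1, -0.1], [0, 0, 0.94]],
    [45, [0.64, 1, -0.1], [0, 0, 0.94]],
    [45, [0.64, 1, -0.1], [0, 0, 0.94]],
    [45, [0.64, 1, -0.1], [0, 0, 0.94]],
    [45, [0.64, 1, -0.1], [0, 0, 0.94]],
    [45, [0.64, 1, -0.1], [0, 0, 0.94]],
    [45, [0.64, 1, -0.1], [0, 0, 0.94]],
    [45, [0.64, 1, -0.1], [0, 0, 0.94]],
    [45, [0.64, 1, -0.1], [0, 0, 0.94]],
    [45, [0.64, 1, -0.1], [0, 0, 0.94]],
    [45, [0.64, 1, -0.1], [0, 0, 0.94]],
    [45, [0.64, 1, -0.1], [0, 0, 0.94]],
    [45, [0.64, 1, -0.1], [0, 0, 0.94]],
    [45, [0.64, 1, -0.1], [0, 0, 0.94]],
    [45, [0.64, 1, -0.1], [0, 0, 0.94]],
    [45, [0.64, 1, -0.1], [0, 0, 0.94]],
  ],
)

```text
time_s: 1.77
ee_pos: [463.6, -55.4, 163.6]
ee_rot: [-180.0, 0.0, 89.8]
force: [-0.7, -1.1, 0.4]
gripper_width: 45.3
gripper_force: 0.0
```

>>> move_arm(
  motion=[
    [45, [0.52, 0.786, -0.5], [0, 0, 0.72]],
    [45, [0.52, 0.786, -0.5], [0, 0, 0.72]],
    [45, [0.52, 0.786, -0.5], [0, 0, 0.72]],
    [45, [0.52, 0.786, -0.5], [0, 0, 0.72]],
    [45, [0.52, 0.786, -0.5], [0, 0, 0.72]],
    [45, [0, 0, 0], [0, 0, 0]],
    [45, [0, 0, 0], [0, 0, 0]],
    [45, [0, 0, 0], [0, 0, 0]],
  ],
)

```text
time_s: 2.43
ee_pos: [527.8, 41.1, 101.3]
ee_rot: [-179.9, 0.0, 104.0]
force: [0.2, 0.8, 0.2]
gripper_width: 45.2
gripper_force: 0.0
```

Run:
```python
from m import *
a=grab_frame("top");b=grab_frame("side")
cv2.imwrite("pics/top1.png",a);cv2.imwrite("pics/side1.png",b)
c=lambda im,p:cv2.resize(im[int(p[1])-32:int(p[1])+32,int(p[0])-32:int(p[0])+32],None,fx=6,fy=6,interpolation=cv2.INTER_CUBIC)
p=state()['ee_pos'];print(state()['ee_pos'],proj("top",p),proj("side",p))
cv2.imwrite("pics/c1.png",np.hstack([c(a,proj("top",p)),c(b,proj("side",p))]))
```

```text
[527.98361344  40.64695698 101.96054512] [179.84426349 228.72880546] [200.65600012 241.30889044]
```

View pics/c1.png

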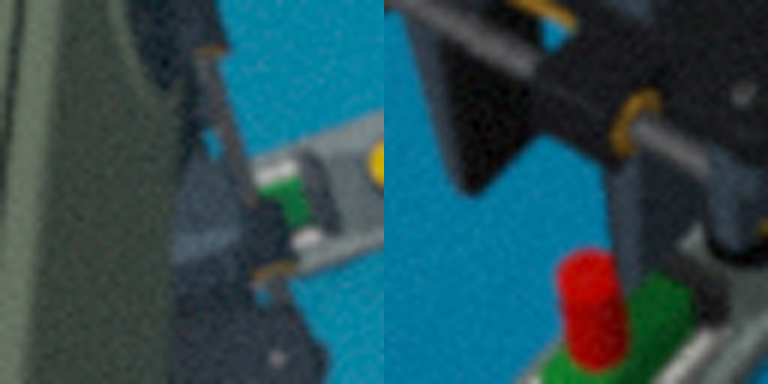

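The side crop shows the red knob (590,310) below and between the two fingers, so I can descend and close lightly.

>>> move_arm(
  motion=[
    [45, [0, 0, -0.6], [0, 0, 0]],
    [45, [0, 0, -0.6], [0, 0, 0]],
    [45, [0, 0, -0.6], [0, 0, 0]],
    [45, [0, 0, -0.45], [0, 0, 0]],
    [45, [0, 0, 0], [0, 0, 0]],
    [45, [0, 0, 0], [0, 0, 0]],
  ],
)

```text
time_s: 3.03
ee_pos: [527.9, 40.7, 45.5]
ee_rot: [-180.0, -0.0, 104.0]
force: [0.3, 0.1, 0.7]
gripper_width: 44.9
gripper_force: 0.0
```

>>> move_arm(
  motion=[
    [15, [0, 0, 0], [0, 0, 0]],
    [15, [0, 0, 0], [0, 0, 0]],
    [15, [0, 0, 0], [0, 0, 0]],
    [15, [0, 0, 0], [0, 0, 0]],
    [15, [0, 0, 0], [0, 0, 0]],
    [15, [0, 0, 0], [0, 0, 0]],
  ],
  grip_force=8,
)

```text
time_s: 3.53
ee_pos: [528.9, 41.5, 45.8]
ee_rot: [179.9, 0.0, 104.0]
force: [0.6, 0.3, 2.8]
gripper_width: 18.1
gripper_force: 8.0
```

>>> move_arm(
  motion=[
    [15, [0, 0, 0], [0, 0, 0]],
    [15, [0, 0, 0], [0, 0, 0]],
    [15, [0, 0, 0], [0, 0, 0]],
  ],
  grip_force=45,
)

```text
time_s: 3.78
ee_pos: [528.9, 41.5, 45.8]
ee_rot: [179.9, 0.0, 104.0]
force: [0.8, 0.8, 5.4]
gripper_width: 16.7
gripper_force: 45.0
```

Run:
```python
from m import *
b=grab_frame("side");s=state();print(s['ee_pos'],s['force'],s['torque'],s['gripper_width'])
for B in blobs(b,"yellow"): print(B[0],B[1])
```

```text
[528.94453112  41.47504205  45.75193155] [1.0842594  0.33003956 4.18118969] [ 0.06321075 -0.28328566  0.0369371 ] 16.284608011525975
41 [182. 228.]
```

>>> move_arm(
  motion=[
    [15, [-0.049, 0.194, 0], [0, 0, 0]],
    [15, [-0.049, 0.194, 0], [0, 0, 0]],
    [15, [-0.049, 0.194, 0], [0, 0, 0]],
    [15, [-0.049, 0.194, 0], [0, 0, 0]],
    [15, [-0.049, 0.194, 0], [0, 0, 0]],
    [15, [-0.049, 0.194, 0], [0, 0, 0]],
    [15, [-0.049, 0.194, 0], [0, 0, 0]],
    [15, [-0.049, 0.194, 0], [0, 0, 0]],
    [15, [-0.049, 0.194, 0], [0, 0, 0]],
    [15, [-0.049, 0.194, 0], [0, 0, 0]],
    [15, [-0.049, 0.194, 0], [0, 0, 0]],
    [15, [-0.049, 0.194, 0], [0, 0, 0]],
    [15, [0, 0, 0], [0, 0, 0]],
    [15, [0, 0, 0], [0, 0, 0]],
    [15, [0, 0, 0], [0, 0, 0]],
  ],
)

```text
time_s: 5.08
ee_pos: [514.7, 97.6, 45.7]
ee_rot: [179.9, 0.2, 104.1]
force: [2.4, -8.7, 4.6]
gripper_width: 17.5
gripper_force: 45.0
```

```bash
cat > s.py <<'E'
from m import *
import sys
s=state();f=np.array([-.2436,.9699]);l=np.array([-.9699,-.2436])
d=s['ee_pos'][:2]-[528.9,41.4];print("t",s['time_s'],"pull",d@f,"lat",d@l,"Fx",s['force'][:2]@f,"Fl",s['force'][:2]@l,"Fz",s['force'][2])
b=grab_frame("side")
for B in blobs(b,"yellow",10):
    if B[0]<400: print(B[0],B[1],B[2])
cv2.imwrite("pics/"+sys.argv[1],b)
E
python3 s.py p60.png
```

```text
t 5.0833 pull 57.94232966965815 lat 0.07331890659563345 Fx -9.05764467692724 Fl -0.16995682974071305 Fz 4.631219853783419
82 [228.1 241.1] [223 237  11  10]
17 [149. 253.] [142 249  15   9]
```

>>> move_arm(
  motion=[
    [15, [-0.0245, 0.097, 0], [0, 0, 0]],
    [15, [-0.0245, 0.097, 0], [0, 0, 0]],
    [15, [-0.0245, 0.097, 0], [0, 0, 0]],
    [15, [-0.0245, 0.097, 0], [0, 0, 0]],
    [15, [0, 0, 0], [0, 0, 0]],
    [15, [0, 0, 0], [0, 0, 0]],
  ],
)

```text
time_s: 5.63
ee_pos: [512.3, 107.1, 45.7]
ee_rot: [179.9, 0.3, 104.2]
force: [3.0, -9.1, 4.4]
gripper_width: 16.9
gripper_force: 45.0
```

```bash
python3 s.py p70.png
```

```text
t 5.6333 pull 67.72656946270831 lat 0.10354657390747489 Fx -9.537110094801207 Fl -0.7240100578372897 Fz 4.372527673472052
100 [228.  241.9] [223 237  11  11]
11 [145.3 258.9] [141 257   9   5]
```

>>> move_arm(
  motion=[
    [15, [-0.0195, 0.0776, 0], [0, 0, 0]],
    [15, [-0.0195, 0.0776, 0], [0, 0, 0]],
    [15, [-0.0195, 0.0776, 0], [0, 0, 0]],
    [15, [0, 0, 0], [0, 0, 0]],
    [15, [0, 0, 0], [0, 0, 0]],
  ],
)

```text
time_s: 6.1
ee_pos: [510.9, 112.7, 45.7]
ee_rot: [179.9, 0.3, 104.2]
force: [2.7, -10.0, 5.2]
gripper_width: 16.5
gripper_force: 45.0
```

```bash
python3 s.py p76.png
```

```text
t 6.1 pull 73.55525644422562 lat 0.10751668838574492 Fx -10.351762151653933 Fl -0.1876410959383273 Fz 5.1812935575334516
99 [227.8 241.9] [222 237  12  11]
10 [140.  260.3] [136 258   9   6]
11 [166.3 288.3] [165 285   4   8]
```

>>> move_arm(
  motion=[
    [15, [-0.0195, 0.0776, 0], [0, 0, 0]],
    [15, [-0.0195, 0.0776, 0], [0, 0, 0]],
    [15, [0, 0, 0], [0, 0, 0]],
    [15, [0, 0, 0], [0, 0, 0]],
  ],
)

```text
time_s: 6.48
ee_pos: [509.9, 116.4, 45.7]
ee_rot: [179.9, 0.3, 104.2]
force: [3.9, -9.6, 4.8]
gripper_width: 17.0
gripper_force: 45.0
```

```bash
python3 s.py p80.png
```

```text
t 6.4833 pull 77.40947694359284 lat 0.11755676839078281 Fx -10.248984520499992 Fl -1.4673311873203148 Fz 4.840075657115811
99 [227.9 241.9] [223 237  11  11]
```

>>> move_arm(
  motion=[
    [15, [-0.0195, 0.0776, 0], [0, 0, 0]],
    [15, [-0.0195, 0.0776, 0], [0, 0, 0]],
    [15, [0, 0, 0], [0, 0, 0]],
    [15, [0, 0, 0], [0, 0, 0]],
  ],
)

```text
time_s: 6.87
ee_pos: [509.1, 119.8, 45.7]
ee_rot: [179.9, 0.3, 104.2]
force: [3.2, -12.9, 5.7]
gripper_width: 17.0
gripper_force: 45.0
```

```bash
python3 s.py p84.png
```

```text
t 6.8667 pull 80.90045267920397 lat 0.12993668790554902 Fx -13.309255219563376 Fl 0.05092563613881962 Fz 5.689601213366109
100 [227.9 242.1] [223 237  11  11]
```

>>> move_arm(
  motion=[
    [15, [-0.0146, 0.0582, 0], [0, 0, 0]],
    [15, [-0.0146, 0.0582, 0], [0, 0, 0]],
    [15, [0, 0, 0], [0, 0, 0]],
    [15, [0, 0, 0], [0, 0, 0]],
  ],
)

```text
time_s: 7.25
ee_pos: [508.4, 122.3, 45.7]
ee_rot: [179.9, 0.4, 104.2]
force: [4.2, -14.4, 5.7]
gripper_width: 16.9
gripper_force: 45.0
```

```bash
python3 s.py p87.png
```

```text
t 7.25 pull 83.45250638691203 lat 0.1360687230666815 Fx -15.023775372799841 Fl -0.5292947710820375 Fz 5.70269954979322
95 [227.8 242.4] [223 237  11  11]
```

>>> move_arm(
  motion=[
    [15, [-0.0098, 0.0388, 0], [0, 0, 0]],
    [15, [-0.0098, 0.0388, 0], [0, 0, 0]],
    [15, [0, 0, 0], [0, 0, 0]],
    [15, [0, 0, 0], [0, 0, 0]],
  ],
)

```text
time_s: 7.63
ee_pos: [507.8, 124.5, 45.7]
ee_rot: [179.9, 0.3, 104.2]
force: [3.8, -12.5, 5.4]
gripper_width: 16.9
gripper_force: 45.0
```

```bash
python3 s.py p89.png
```

```text
t 7.6333 pull 85.77286394220098 lat 0.16661704653867918 Fx -13.036387099144148 Fl -0.6096043881330304 Fz 5.360873764638587
92 [227.9 242.4] [223 237  11  11]
```

>>> move_arm(
  motion=[
    [15, [-0.0098, 0.0388, 0], [0, 0, 0]],
    [15, [-0.0098, 0.0388, 0], [0, 0, 0]],
    [15, [0, 0, 0], [0, 0, 0]],
    [15, [0, 0, 0], [0, 0, 0]],
  ],
)

```text
time_s: 8.02
ee_pos: [507.4, 126.5, 45.7]
ee_rot: [179.9, 0.4, 104.2]
force: [3.2, -12.8, 5.1]
gripper_width: 16.6
gripper_force: 45.0
```

```bash
python3 s.py p91.png
```

```text
t 8.0167 pull 87.75958214116844 lat 0.1390135533468064 Fx -13.15280691128645 Fl -0.00239043120519831 Fz 5.139393765297643
92 [227.8 242.5] [223 238  11  10]
10 [158.6 296.2] [157 293   5   7]
```

>>> move_arm(
  motion=[
    [15, [-0.0098, 0.0388, 0], [0, 0, 0]],
    [15, [-0.0098, 0.0388, 0], [0, 0, 0]],
    [15, [0, 0, 0], [0, 0, 0]],
    [15, [0, 0, 0], [0, 0, 0]],
  ],
)

```text
time_s: 8.4
ee_pos: [506.9, 128.4, 45.7]
ee_rot: [179.9, 0.4, 104.2]
force: [4.1, -13.6, 5.1]
gripper_width: 16.9
gripper_force: 45.0
```

```bash
python3 s.py p93.png; python3 -c "
from h import *
print(proj('side',[544.5,-23.5,35]),proj('side',[544.5,-23.5,31]))"
```

```text
t 8.4 pull 89.73428203684234 lat 0.171912315523166 Fx -14.136379000547501 Fl -0.6400061914769194 Fz 5.1473951109667
12 [249.6 182.1] [246 180   9   5]
91 [227.9 242.5] [223 238  11  10]
10 [157.3 297.7] [156 295   4   6]
[227.74552145 240.00804754] [227.83391466 241.43279672]
```

>>> move_arm(
  motion=[
    [15, [-0.0146, 0.0582, 0], [0, 0, 0]],
    [15, [-0.0146, 0.0582, 0], [0, 0, 0]],
    [15, [0, 0, 0], [0, 0, 0]],
    [15, [0, 0, 0], [0, 0, 0]],
  ],
)

```text
time_s: 8.78
ee_pos: [506.1, 131.3, 45.7]
ee_rot: [179.9, 0.4, 104.2]
force: [4.9, -13.7, 5.7]
gripper_width: 16.8
gripper_force: 45.0
```

```bash
python3 s.py p96.png
```

```text
t 8.7833 pull 92.71305632347548 lat 0.1913440762052201 Fx -14.476254281134265 Fl -1.3942012048242949 Fz 5.6871814769734845
90 [227.9 242.4] [223 238  11  10]
```

>>> move_arm(
  motion=[
    [15, [-0.0098, 0.0388, 0], [0, 0, 0]],
    [15, [-0.0049, 0.0194, 0], [0, 0, 0]],
    [15, [0, 0, 0], [0, 0, 0]],
    [15, [0, 0, 0], [0, 0, 0]],
  ],
)

```text
time_s: 9.17
ee_pos: [505.8, 132.7, 45.7]
ee_rot: [179.9, 0.4, 104.2]
force: [4.8, -13.5, 5.2]
gripper_width: 16.6
gripper_force: 45.0
```

```bash
python3 s.py p97.png
python3 - <<'E'
from m import *
for n in("p76","p80","p84","p87","p89","p91","p93","p96","p97"):
    im=cv2.imread(f"pics/{n}.png");H,S,V=cv2.split(cv2.cvtColor(im,cv2.COLOR_BGR2HSV))
    m=(H>45)&(H<80)&(S>110)&(V>30); m[:, 240:]=0; m[:225]=0; p=np.argwhere(m); 
    print(n,len(p),p.mean(0) if len(p) else 0, np.percentile(p[:,1]-p[:,0],95) if len(p) else 0)
E
```

```text
t 9.1667 pull 94.20656610571042 lat 0.19053570207641343 Fx -14.274006010094057 Fl -1.3295605843382934 Fz 5.218243306790271
92 [227.8 242.5] [223 238  11  10]
p76 154 [307.1038961 173.1038961] -121.0
p80 147 [308.89115646 171.31972789] -125.0
p84 148 [310.77702703 169.41891892] -129.0
p87 143 [311.96503497 168.27272727] -132.0
p89 142 [313.33802817 167.34507042] -134.0
p91 143 [314.38461538 166.23776224] -137.0
p93 142 [315.1971831  165.38028169] -138.0
p96 140 [316.76428571 163.75714286] -142.0
p97 138 [317.57246377 163.13768116] -143.0
```

>>> move_arm(
  motion=[
    [15, [-0.0049, 0.0194, 0], [0, 0, 0]],
    [15, [-0.0049, 0.0194, 0], [0, 0, 0]],
    [15, [0, 0, 0], [0, 0, 0]],
    [15, [0, 0, 0], [0, 0, 0]],
  ],
)

```text
time_s: 9.55
ee_pos: [505.5, 133.9, 45.6]
ee_rot: [179.9, 0.3, 104.2]
force: [2.8, -12.3, 4.5]
gripper_width: 17.1
gripper_force: 45.0
```

```bash
python3 s.py q1.png
```

```text
t 9.55 pull 95.44820236166183 lat 0.17802963552084283 Fx -12.655366851239393 Fl 0.26813421837934065 Fz 4.498861509786025
101 [227.8 241.8] [222 237  12  11]
11 [126.6 270.9] [122 268   9   7]
```

The button has sprung back up (101 px, row 241.8) and the force has dropped to the bare spring, so it clicked. I'll ease back to check that the catch holds.

>>> move_arm(
  motion=[
    [15, [0.0049, -0.0194, 0], [0, 0, 0]],
    [15, [0.0049, -0.0194, 0], [0, 0, 0]],
    [15, [0.0049, -0.0194, 0], [0, 0, 0]],
    [15, [0.0049, -0.0194, 0], [0, 0, 0]],
    [15, [0, 0, 0], [0, 0, 0]],
  ],
)

```text
time_s: 10.02
ee_pos: [505.7, 133.0, 45.7]
ee_rot: [179.9, 0.2, 104.1]
force: [2.5, -7.5, 5.4]
gripper_width: 17.2
gripper_force: 45.0
```

```bash
python3 s.py q2.png
```

```text
t 10.0167 pull 94.52476297160884 lat 0.18457103179127152 Fx -7.899214388169337 Fl -0.6076157568297458 Fz 5.362046059684555
101 [227.8 241.9] [222 237  12  11]
```

>>> move_arm(
  motion=[
    [45, [0, 0, 0], [0, 0, 0]],
    [45, [0, 0, 0], [0, 0, 0]],
    [45, [0, 0, 0], [0, 0, 0]],
    [45, [0, 0, 0.8], [0, 0, 0]],
    [45, [0, 0, 1], [0, 0, 0]],
    [45, [0, 0, 1], [0, 0, 0]],
    [45, [0.229, -0.522, 0.5], [0, 0, -0.967]],
    [45, [0.229, -0.522, 0], [0, 0, -0.967]],
    [45, [0.229, -0.522, 0], [0, 0, -0.967]],
    [45, [0.229, -0.522, 0], [0, 0, -0.967]],
    [45, [0.229, -0.522, 0], [0, 0, -0.967]],
    [45, [0.229, -0.522, 0], [0, 0, -0.967]],
    [45, [0.229, -0.522, 0], [0, 0, -0.967]],
    [45, [0.229, -0.522, 0], [0, 0, -0.967]],
    [45, [0.229, -0.522, 0], [0, 0, -0.967]],
    [45, [0.229, -0.522, 0], [0, 0, -0.967]],
    [45, [0.229, -0.522, 0], [0, 0, -0.967]],
    [45, [0.229, -0.522, 0], [0, 0, -0.967]],
    [45, [0.229, -0.522, 0], [0, 0, -0.967]],
    [45, [0.229, -0.522, 0], [0, 0, -0.967]],
  ],
  grip_force=12,
)

```text
time_s: 11.73
ee_pos: [584.4, -47.9, 127.0]
ee_rot: [-179.9, 0.0, 49.7]
force: [-0.1, -0.3, -1.0]
gripper_width: 45.1
gripper_force: 0.0
```

>>> move_arm(
  motion=[
    [45, [0.229, -0.522, 0], [0, 0, -0.967]],
    [45, [0.229, -0.522, 0], [0, 0, -0.967]],
    [45, [0.229, -0.522, 0], [0, 0, -0.967]],
    [45, [0.229, -0.522, 0], [0, 0, -0.967]],
    [45, [0.229, -0.522, 0], [0, 0, -0.967]],
    [45, [0.229, -0.522, 0], [0, 0, -0.967]],
    [45, [0.229, -0.522, 0], [0, 0, -0.967]],
    [45, [0.229, -0.522, 0], [0, 0, -0.967]],
    [45, [0, 0, 0], [0, 0, 0]],
    [45, [0, 0, 0], [0, 0, 0]],
    [45, [0, 0, 0], [0, 0, 0]],
  ],
)

```text
time_s: 12.65
ee_pos: [629.9, -151.2, 127.2]
ee_rot: [-179.9, 0.1, 19.0]
force: [0.8, -0.3, -0.5]
gripper_width: 45.3
gripper_force: 0.0
```

Run:
```python
from m import *
a=grab_frame("top");b=grab_frame("side")
cv2.imwrite("pics/top2.png",a);cv2.imwrite("pics/side2.png",b)
H,S,V=cv2.split(cv2.cvtColor(b,cv2.COLOR_BGR2HSV))
for B in blobs(b,"red"):print("red",B[0],B[1])
for B in blobs(b,"yellow"):print("y",B[0],B[1])
for B in blobs(a,"red"):print("red top",B[0],B[1],onz("top",*B[1],70))
s=state();p=s['ee_pos'];print(p,s['ee_rot'],s['force'])
c=lambda im,p:cv2.resize(im[int(p[1])-32:int(p[1])+32,int(p[0])-32:int(p[0])+32],None,fx=6,fy=6,interpolation=cv2.INTER_CUBIC)
cv2.imwrite("pics/c2.png",np.hstack([c(b,proj("side",[631,-154,30])),c(b,(170,300))]))
```

```text
red 202 [162.7 303.1]
y 114 [227.5 242.2]
red top 48 [142.6 245.4] [504.3457012  130.88072976  70.        ]
[ 630.08355895 -151.08591706  127.56318803] [-1.79957507e+02  3.67269866e-02  1.90249922e+01] [ 0.55145724 -0.37078281  0.38005178]
```

View pics/c2.png

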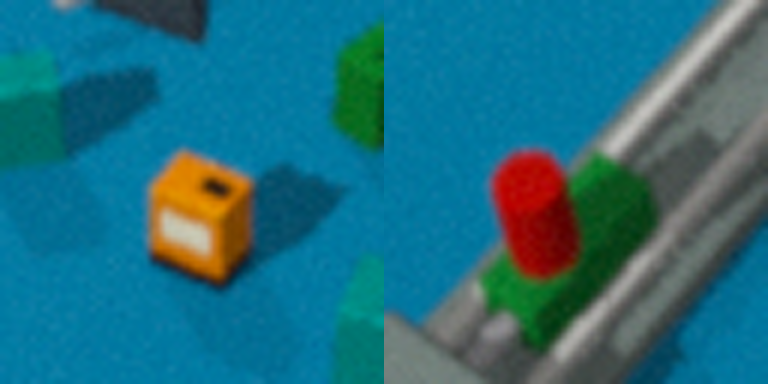

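The follower stays back on its catch, with the red knob at crop (540,215). Relay A is untouched, so I'll descend on it.

>>> move_arm(
  motion=[
    [45, [0.056, -0.116, -0.5], [0, 0, 0]],
    [45, [0, 0, -1], [0, 0, 0]],
    [45, [0, 0, -1], [0, 0, 0]],
    [45, [0, 0, -1], [0, 0, 0]],
    [45, [0, 0, -0.7], [0, 0, 0]],
    [45, [0, 0, -0.4], [0, 0, 0]],
    [45, [0, 0, 0], [0, 0, 0]],
    [45, [0, 0, 0], [0, 0, 0]],
  ],
)

```text
time_s: 13.42
ee_pos: [632.0, -154.9, 12.5]
ee_rot: [-180.0, 0.0, 19.0]
force: [0.5, 0.2, 0.7]
gripper_width: 44.8
gripper_force: 0.0
```

>>> move_arm(
  motion=[
    [34, [0, 0, 0], [0, 0, 0]],
    [28, [0, 0, 0], [0, 0, 0]],
    [25, [0, 0, 0], [0, 0, 0]],
    [22, [0, 0, 0], [0, 0, 0]],
    [19, [0, 0, 0], [0, 0, 0]],
    [17, [0, 0, 0], [0, 0, 0]],
    [17, [0, 0, 0], [0, 0, 0]],
    [17, [0, 0, 0], [0, 0, 0]],
  ],
  grip_force=12,
)

```text
time_s: 14.08
ee_pos: [632.4, -155.1, 13.6]
ee_rot: [180.0, -0.1, 18.9]
force: [-0.3, 1.0, 5.8]
gripper_width: 20.8
gripper_force: 12.0
```

>>> move_arm(
  motion=[
    [17, [0, 0, 0.4], [0, 0, 0]],
    [17, [0, 0, 0.8], [0, 0, 0]],
    [17, [0, 0, 0.9], [0, 0, 0]],
    [17, [0, 0, 0.6], [0, 0, 0]],
    [17, [-0.182, 0.336, 0], [0, 0, 0.968]],
    [17, [-0.182, 0.336, 0], [0, 0, 0.968]],
    [17, [-0.182, 0.336, 0], [0, 0, 0.968]],
    [17, [-0.182, 0.336, 0], [0, 0, 0.968]],
    [17, [-0.182, 0.336, 0], [0, 0, 0.968]],
    [17, [-0.182, 0.336, 0], [0, 0, 0.968]],
    [17, [-0.182, 0.336, 0], [0, 0, 0.968]],
    [17, [-0.182, 0.336, 0], [0, 0, 0.968]],
    [17, [-0.182, 0.336, 0], [0, 0, 0.968]],
    [17, [-0.182, 0.336, 0], [0, 0, 0.968]],
    [17, [-0.182, 0.336, 0], [0, 0, 0.968]],
    [17, [-0.182, 0.336, 0], [0, 0, 0.968]],
    [17, [-0.182, 0.336, 0], [0, 0, 0.968]],
    [17, [-0.182, 0.336, 0], [0, 0, 0.968]],
    [17, [-0.182, 0.336, 0], [0, 0, 0.968]],
  ],
)

```text
time_s: 15.67
ee_pos: [563.4, -28.7, 80.4]
ee_rot: [180.0, 0.0, 77.2]
force: [-0.2, -0.5, 0.2]
gripper_width: 20.8
gripper_force: 12.0
```

>>> move_arm(
  motion=[
    [17, [-0.182, 0.336, 0], [0, 0, 0.968]],
    [17, [-0.182, 0.336, 0], [0, 0, 0.968]],
    [17, [-0.182, 0.336, 0], [0, 0, 0.968]],
    [17, [-0.182, 0.336, 0], [0, 0, 0.968]],
    [17, [-0.182, 0.336, 0], [0, 0, 0.968]],
    [17, [-0.182, 0.336, 0], [0, 0, 0.968]],
    [17, [-0.182, 0.336, 0], [0, 0, 0.968]],
    [17, [0, 0, 0], [0, 0, 0]],
    [17, [0, 0, 0], [0, 0, 0]],
    [17, [0, 0, 0], [0, 0, 0]],
    [17, [0, 0, 0], [0, 0, 0]],
  ],
)

```text
time_s: 16.58
ee_pos: [532.3, 29.3, 80.3]
ee_rot: [180.0, 0.0, 104.0]
force: [0.4, 0.0, -0.6]
gripper_width: 20.7
gripper_force: 12.0
```

```bash
cat > w.py <<'E'
from m import *
import sys
P=np.mean([state()['ee_pos'] for _ in range(1)],0)
print(state()['time_s'],P,state()['ee_rot'],state()['force'],state()['gripper_width'])
O=np.array([536.25,12.3]);yw=np.radians(104.15);f=np.array([np.cos(yw),np.sin(yw)]);l=np.array([-f[1],f[0]])
d=P[:2]-O;print("feeder x",d@f,"y",d@l)
def w(x,y):return (O+x*f+y*l).round(1)
print("targets",w(18,0),w(51,0),w(-37,0))
E
python3 w.py
```

```text
16.5833 [532.29639858  29.30459985  80.33285579] [1.79972275e+02 1.68301865e-02 1.04037302e+02] [ 0.44684167  0.0428108  -0.58744143] 20.65253362208471
feeder x 17.455166672670565 y -0.3233210453947011
targets [531.8  29.8] [523.8  61.8] [545.3 -23.6]
```

>>> move_arm(
  motion=[
    [17, [-0.017, 0.016, -0.6], [0, 0, 0]],
    [17, [0, 0, -0.6], [0, 0, 0]],
    [17, [0, 0, -0.5], [0, 0, 0]],
    [17, [0, 0, -0.1], [0, 0, 0]],
    [17, [0, 0, -0.06], [0, 0, 0]],
    [17, [0, 0, -0.06], [0, 0, 0]],
    [17, [0, 0, -0.04], [0, 0, 0]],
    [17, [0, 0, 0], [0, 0, 0]],
    [17, [0, 0, 0], [0, 0, 0]],
  ],
)

```text
time_s: 17.33
ee_pos: [532.2, 30.1, 31.7]
ee_rot: [179.9, 0.0, 104.1]
force: [0.6, -0.1, 0.0]
gripper_width: 20.9
gripper_force: 12.0
```

```bash
python3 w.py
python3 - <<'E'
from m import *
b=grab_frame("side");c=proj("side",[532,30,30]);x,y=map(int,c)
cv2.imwrite("pics/c3.png",cv2.resize(b[y-32:y+32,x-40:x+40],None,fx=8,fy=8,interpolation=cv2.INTER_CUBIC))
E
```

```text
17.3333 [532.15577957  30.14557608  31.72506192] [1.79900499e+02 2.36762988e-02 1.04111289e+02] [ 0.59390086 -0.14824057  0.01126965] 20.912073842550246
feeder x 18.305002799827175 y -0.3925546840430524
targets [531.8  29.8] [523.8  61.8] [545.3 -23.6]
```

View pics/c3.png

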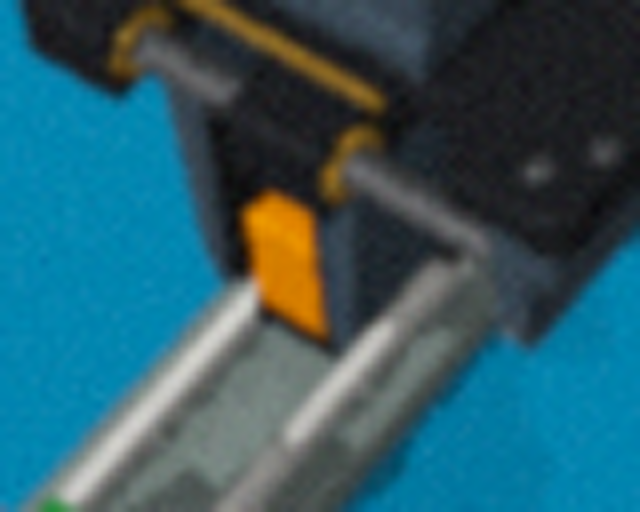

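The relay's lower edge (265–330, 315–345) lies between the walls and no force is showing, so I continue down gently.

>>> move_arm(
  motion=[
    [17, [0, 0, -0.06], [0, 0, 0]],
    [17, [0, 0, -0.06], [0, 0, 0]],
    [17, [0, 0, -0.04], [0, 0, 0]],
    [17, [0, 0, -0.03], [0, 0, 0]],
    [17, [0, 0, -0.02], [0, 0, 0]],
    [17, [0, 0, 0], [0, 0, 0]],
    [17, [0, 0, 0], [0, 0, 0]],
  ],
)

```text
time_s: 17.97
ee_pos: [531.5, 30.2, 25.9]
ee_rot: [180.0, 0.0, 104.1]
force: [-0.4, 0.1, 0.1]
gripper_width: 21.0
gripper_force: 12.0
```

>>> move_arm(
  motion=[
    [17, [0, 0, -0.02], [0, 0, 0]],
    [17, [0, 0, -0.02], [0, 0, 0]],
    [17, [0, 0, 0], [0, 0, 0]],
  ],
)

```text
time_s: 18.22
ee_pos: [531.6, 30.2, 25.5]
ee_rot: [180.0, 0.0, 104.1]
force: [-0.8, -0.2, 3.6]
gripper_width: 21.0
gripper_force: 12.0
```

>>> move_arm(
  motion=[
    [23, [0, 0, 0], [0, 0, 0]],
    [26, [0, 0, 0], [0, 0, 0]],
    [32, [0, 0, 0], [0, 0, 0]],
    [36, [0, 0, 0], [0, 0, 0]],
    [36, [0, 0, 0.3], [0, 0, 0]],
    [40, [0, 0, 0.7], [0, 0, 0]],
    [45, [0, 0, 1], [0, 0, 0]],
    [45, [0, 0, 1], [0, 0, 0]],
    [45, [-0.192, -0.475, 0], [0, 0, 0.958]],
    [45, [-0.192, -0.475, 0], [0, 0, 0.958]],
    [45, [-0.192, -0.475, 0], [0, 0, 0.958]],
    [45, [-0.192, -0.475, 0], [0, 0, 0.958]],
    [45, [-0.192, -0.475, 0], [0, 0, 0.958]],
    [45, [-0.192, -0.475, 0], [0, 0, 0.958]],
    [45, [-0.192, -0.475, 0], [0, 0, 0.958]],
    [45, [-0.192, -0.475, 0], [0, 0, 0.958]],
    [45, [-0.192, -0.475, 0], [0, 0, 0.958]],
    [45, [-0.192, -0.475, 0], [0, 0, 0.958]],
    [45, [-0.192, -0.475, 0], [0, 0, 0.958]],
    [45, [-0.192, -0.475, 0], [0, 0, 0.958]],
  ],
)

```text
time_s: 19.88
ee_pos: [473.7, -112.9, 100.5]
ee_rot: [180.0, 0.0, 150.3]
force: [0.0, 0.2, 0.2]
gripper_width: 44.9
gripper_force: 0.0
```

>>> move_arm(
  motion=[
    [45, [-0.192, -0.475, 0], [0, 0, 0.958]],
    [45, [-0.192, -0.475, 0], [0, 0, 0.958]],
    [45, [-0.192, -0.475, 0], [0, 0, 0.958]],
    [45, [0, 0, 0], [0, 0, 0]],
    [45, [0, 0, 0], [0, 0, 0]],
    [45, [0, 0, 0], [0, 0, 0]],
  ],
)

```text
time_s: 20.38
ee_pos: [459.7, -147.6, 100.3]
ee_rot: [180.0, 0.0, 161.5]
force: [0.4, -0.3, -0.3]
gripper_width: 45.0
gripper_force: 0.0
```

```bash
python3 w.py
python3 - <<'E'
from m import *
a=grab_frame("top");b=grab_frame("side")
cv2.imwrite("pics/top4.png",a);cv2.imwrite("pics/side4.png",b)
c=lambda im,p:cv2.resize(im[int(p[1])-32:int(p[1])+32,int(p[0])-32:int(p[0])+32],None,fx=6,fy=6,interpolation=cv2.INTER_CUBIC)
cv2.imwrite("pics/c4.png",np.hstack([c(b,proj("side",[531,40,30])),c(b,proj("side",[459,-147,30]))]))
E
```

```text
20.3833 [ 459.69305375 -147.62333175  100.25435371] [1.79974101e+02 2.21193145e-02 1.61511134e+02] [ 0.36969892 -0.31503796 -0.31960747] 44.971119770735825
feeder x -136.35589623544112 y 113.32920020040196
targets [531.8  29.8] [523.8  61.8] [545.3 -23.6]
```

View pics/c4.png

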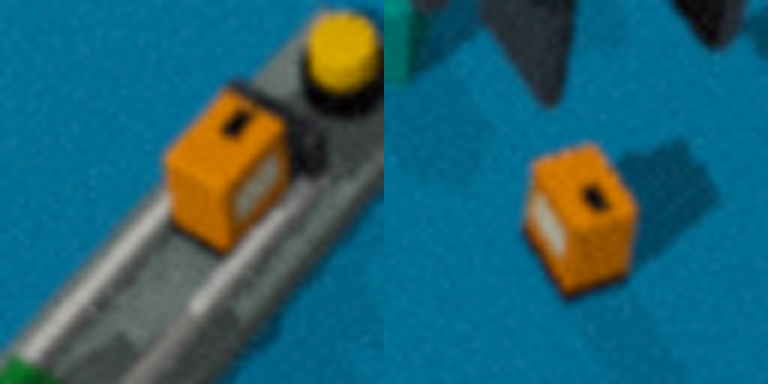

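Relay A stands upright in the track near the end stop, crop (230,170), and relay B is still standing. I'll grasp B now.

>>> move_arm(
  motion=[
    [45, [0, 0, -0.7], [0, 0, 0]],
    [45, [0, 0, -1], [0, 0, 0]],
    [45, [0, 0, -1], [0, 0, 0]],
    [45, [0, 0, -0.5], [0, 0, 0]],
    [45, [0, 0, -0.3], [0, 0, 0]],
    [45, [0, 0, 0], [0, 0, 0]],
    [34, [0, 0, 0], [0, 0, 0]],
    [28, [0, 0, 0], [0, 0, 0]],
    [25, [0, 0, 0], [0, 0, 0]],
    [22, [0, 0, 0], [0, 0, 0]],
    [19, [0, 0, 0], [0, 0, 0]],
    [17, [0, 0, 0], [0, 0, 0]],
    [17, [0, 0, 0], [0, 0, 0]],
    [17, [0, 0, 0], [0, 0, 0]],
  ],
)

```text
time_s: 21.65
ee_pos: [460.0, -148.1, 13.2]
ee_rot: [180.0, 0.1, 161.6]
force: [-0.8, 1.1, 6.2]
gripper_width: 21.1
gripper_force: 12.0
```

>>> move_arm(
  motion=[
    [17, [0, 0, 0.4], [0, 0, 0]],
    [17, [0, 0, 0.8], [0, 0, 0]],
    [17, [0, 0, 0.9], [0, 0, 0]],
    [17, [0, 0, 0.8], [0, 0, 0]],
    [17, [0.17, 0.562, 0], [0, 0, -0.958]],
    [17, [0.17, 0.562, 0], [0, 0, -0.958]],
    [17, [0.17, 0.562, 0], [0, 0, -0.958]],
    [17, [0.17, 0.562, 0], [0, 0, -0.958]],
    [17, [0.17, 0.562, 0], [0, 0, -0.958]],
    [17, [0.17, 0.562, 0], [0, 0, -0.958]],
    [17, [0.17, 0.562, 0], [0, 0, -0.958]],
    [17, [0.17, 0.562, 0], [0, 0, -0.958]],
    [17, [0.17, 0.562, 0], [0, 0, -0.958]],
    [17, [0.17, 0.562, 0], [0, 0, -0.958]],
    [17, [0.17, 0.562, 0], [0, 0, -0.958]],
    [17, [0.17, 0.562, 0], [0, 0, -0.958]],
    [17, [0.17, 0.562, 0], [0, 0, -0.958]],
    [17, [0.17, 0.562, 0], [0, 0, -0.958]],
    [17, [0.17, 0.562, 0], [0, 0, -0.958]],
  ],
)

```text
time_s: 23.23
ee_pos: [523.1, 63.4, 84.7]
ee_rot: [-180.0, 0.0, 103.9]
force: [1.3, 0.2, -0.7]
gripper_width: 20.8
gripper_force: 12.0
```

>>> move_arm(
  motion=[
    [17, [0, 0, 0], [0, 0, 0]],
    [17, [0, 0, 0], [0, 0, 0]],
    [17, [0, 0, 0], [0, 0, 0]],
    [17, [0, 0, 0], [0, 0, 0]],
  ],
)

```text
time_s: 23.57
ee_pos: [522.8, 62.1, 84.9]
ee_rot: [-180.0, 0.0, 104.1]
force: [-0.7, 0.1, 0.2]
gripper_width: 20.6
gripper_force: 12.0
```

```bash
python3 w.py
```

```text
23.5667 [522.77924452  62.10767099  84.85242844] [-1.79964762e+02  9.04279004e-03  1.04126353e+02] [-0.74067098  0.11440451  0.23193573] 20.577851378987155
feeder x 51.589537311155524 y 0.8859923930507203
targets [531.8  29.8] [523.8  61.8] [545.3 -23.6]
```

>>> move_arm(
  motion=[
    [17, [0.036, 0.009, -0.6], [0, 0, 0]],
    [17, [0, 0, -0.7], [0, 0, 0]],
    [17, [0, 0, -0.58], [0, 0, 0]],
    [17, [0, 0, -0.1], [0, 0, 0]],
    [17, [0, 0, -0.06], [0, 0, 0]],
    [17, [0, 0, -0.06], [0, 0, 0]],
    [17, [0, 0, -0.04], [0, 0, 0]],
    [17, [0, 0, 0], [0, 0, 0]],
    [17, [0, 0, 0], [0, 0, 0]],
  ],
)

```text
time_s: 24.32
ee_pos: [524.5, 63.0, 32.1]
ee_rot: [179.9, 0.0, 104.1]
force: [0.1, 0.0, 0.2]
gripper_width: 20.9
gripper_force: 12.0
```

```bash
python3 w.py
```

```text
24.3167 [524.47421862  62.99067886  32.05157714] [1.79933892e+02 1.12297010e-02 1.04115340e+02] [0.08099902 0.044141   0.239239  ] 20.86994903834317
feeder x 52.03139832894133 y -0.9734158332128084
targets [531.8  29.8] [523.8  61.8] [545.3 -23.6]
```

>>> move_arm(
  motion=[
    [17, [-0.016, -0.004, 0], [0, 0, 0]],
    [17, [0, 0, -0.06], [0, 0, 0]],
    [17, [0, 0, -0.04], [0, 0, 0]],
    [17, [0, 0, 0], [0, 0, 0]],
  ],
)

```text
time_s: 24.65
ee_pos: [523.6, 63.0, 28.8]
ee_rot: [-180.0, -0.0, 104.1]
force: [0.3, 0.0, -1.1]
gripper_width: 21.0
gripper_force: 12.0
```

>>> move_arm(
  motion=[
    [17, [0, 0, -0.06], [0, 0, 0]],
    [17, [0, 0, -0.05], [0, 0, 0]],
    [17, [0, 0, -0.03], [0, 0, 0]],
    [17, [0, 0, -0.02], [0, 0, 0]],
    [17, [0, 0, 0], [0, 0, 0]],
  ],
)

```text
time_s: 25.07
ee_pos: [523.7, 62.9, 25.3]
ee_rot: [-180.0, -0.0, 104.1]
force: [-0.6, 0.4, 4.4]
gripper_width: 20.8
gripper_force: 12.0
```

```bash
python3 w.py
```

```text
25.0667 [523.67585677  62.9284339   25.2745531 ] [-1.79998909e+02 -2.08623495e-03  1.04114895e+02] [-0.58143557  0.37601936  4.39967981] 20.761380220794315
feeder x 52.16621051051522 y -0.18406055408703664
targets [531.8  29.8] [523.8  61.8] [545.3 -23.6]
```

>>> move_arm(
  motion=[
    [23, [0, 0, 0], [0, 0, 0]],
    [26, [0, 0, 0], [0, 0, 0]],
    [32, [0, 0, 0], [0, 0, 0]],
    [36, [0, 0, 0], [0, 0, 0]],
    [36, [0, 0, 0.3], [0, 0, 0]],
    [36, [0, 0, 0.7], [0, 0, 0]],
    [36, [0, 0, 1], [0, 0, 0]],
    [0, [0.144, -0.577, 0], [0, 0, 0]],
    [0, [0.144, -0.577, 0], [0, 0, 0]],
    [0, [0.144, -0.577, 0], [0, 0, 0]],
    [0, [0.144, -0.577, 0], [0, 0, 0]],
    [0, [0.144, -0.577, 0], [0, 0, 0]],
    [0, [0.144, -0.577, 0], [0, 0, 0]],
    [0, [0, 0, 0], [0, 0, 0]],
    [0, [0, 0, 0], [0, 0, 0]],
    [0, [0, 0, 0], [0, 0, 0]],
  ],
)

```text
time_s: 26.4
ee_pos: [545.1, -23.3, 75.2]
ee_rot: [180.0, -0.0, 104.1]
force: [0.6, 0.8, -0.2]
gripper_width: 0.7
gripper_force: 0.0
```

```bash
python3 w.py
python3 - <<'E'
from m import *
b=grab_frame("side");x,y=map(int,proj("side",[530,40,40]))
cv2.imwrite("pics/c5.png",cv2.resize(b[y-36:y+44,x-60:x+40],None,fx=7,fy=7,interpolation=cv2.INTER_CUBIC))
E
```

```text
26.4 [545.09812638 -23.25024736  75.15507173] [ 1.79998670e+02 -2.00267598e-02  1.04104053e+02] [ 0.59006557  0.82144763 -0.18049658] 0.7006752426096635
feeder x -36.63464355375871 y 0.11099356610111646
targets [531.8  29.8] [523.8  61.8] [545.3 -23.6]
```

View pics/c5.png

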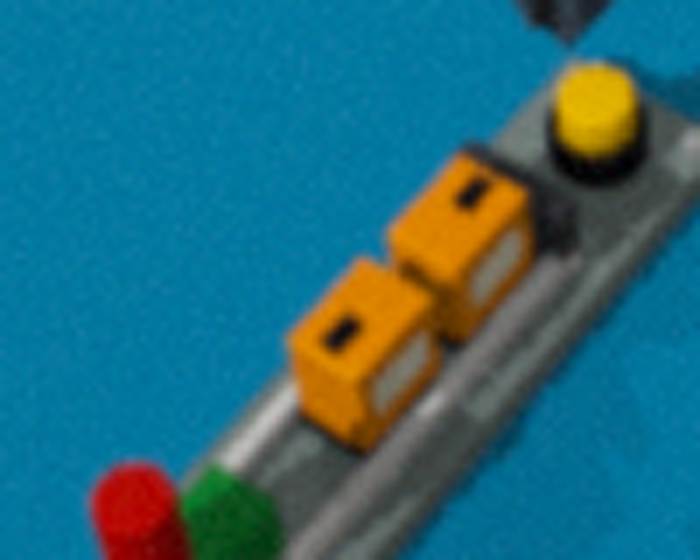

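Both relays stand upright in line between the end stop and the follower, at crop (465,240) and (365,350). Now I press the button.

>>> move_arm(
  motion=[
    [0, [0, 0, -0.7], [0, 0, 0]],
    [0, [0, 0, -0.6], [0, 0, 0]],
    [0, [0, 0, -0.3], [0, 0, 0]],
    [0, [0, 0, -0.08], [0, 0, 0]],
    [0, [0, 0, -0.08], [0, 0, 0]],
    [0, [0, 0, -0.06], [0, 0, 0]],
    [0, [0, 0, -0.04], [0, 0, 0]],
    [0, [0, 0, 0], [0, 0, 0]],
    [0, [0, 0, 0], [0, 0, 0]],
  ],
)

```text
time_s: 27.2
ee_pos: [545.2, -23.3, 29.2]
ee_rot: [180.0, -0.0, 104.1]
force: [-2.1, 0.9, 2.9]
gripper_width: 0.5
gripper_force: 1.7
```

>>> move_arm(
  motion=[
    [0, [0, 0, -0.04], [0, 0, 0]],
    [0, [0, 0, -0.03], [0, 0, 0]],
    [0, [0, 0, 0], [0, 0, 0]],
    [0, [0, 0, 0], [0, 0, 0]],
  ],
)

```text
time_s: 27.53
ee_pos: [545.6, -23.4, 28.0]
ee_rot: [179.9, -0.0, 104.1]
force: [-4.1, 1.5, 11.8]
gripper_width: 0.0
gripper_force: 5.5
```

>>> move_arm(
  motion=[
    [0, [0, 0, 0], [0, 0, 0]],
    [0, [0, 0, 0], [0, 0, 0]],
    [0, [0, 0, 0], [0, 0, 0]],
    [0, [0, 0, 0], [0, 0, 0]],
    [0, [0, 0, 0], [0, 0, 0]],
    [0, [0, 0, 0], [0, 0, 0]],
    [0, [0, 0, 0.2], [0, 0, 0]],
    [0, [0, 0, 0.6], [0, 0, 0]],
    [0, [0, 0, 1], [0, 0, 0]],
    [0, [0, -0.5, 1], [0, 0, 0]],
    [0, [0, -0.5, 0.5], [0, 0, 0]],
    [0, [0, 0, 0], [0, 0, 0]],
    [0, [0, 0, 0], [0, 0, 0]],
  ],
)

```text
time_s: 28.62
ee_pos: [545.9, -49.0, 109.5]
ee_rot: [179.9, 0.0, 104.0]
force: [-0.8, 0.2, -0.1]
gripper_width: 0.2
gripper_force: 0.0
```

```bash
python3 w.py
python3 - <<'E'
from m import *
b=grab_frame("side");x,y=map(int,proj("side",[530,40,40]))
cv2.imwrite("pics/c6.png",cv2.resize(b[y-36:y+44,x-60:x+40],None,fx=7,fy=7,interpolation=cv2.INTER_CUBIC))
E
```

```text
28.6167 [545.94599707 -48.97370328 109.4853995 ] [1.79880947e+02 3.71654728e-02 1.04047580e+02] [-0.84236364  0.22521628 -0.09397763] 0.24165529218357756
feeder x -61.78489699118094 y 5.577237342320475
targets [531.8  29.8] [523.8  61.8] [545.3 -23.6]
```

View pics/c6.png

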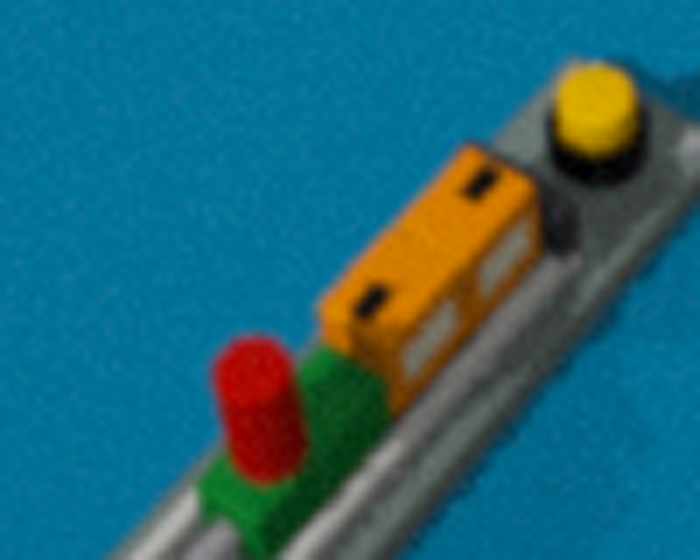

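The follower has closed on both upright relays, which sit against the end stop. The button is back up and the robot is clear.

```bash
python3 -c "
from workcell import *
print(job_done())"
```

```text
the job is handed in; nothing more can be done
None
```

I've handed the job in: the follower was latched back with a click, both orange relays were set upright in the track, and the button was pressed to its bottom. The last picture (28.6 s on the clock) shows the follower holding both relays against the end stop.

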